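Centre the teapot on its coaster

TASK

The little teapot has been set down well off-centre on its raised coaster. Without gripping or lifting it, nudge it with light taps of the fingers until it stands upright in the middle of the coaster, then leave it. Tap gently so that it never tips over or comes off the coaster, and do not disturb the lunch carrier, mugs or scoop around it.

Things in the scene. Friction and masses are not known exactly. Their poses are not given: they have to be found in the camera images.
- teapot: Small squat white ceramic teapot, 82 mm tall to the knob on its closed lid, 0.2 to 0.45 kg. Origin: centre of the underside of its narrow round foot (44 mm across, so it tips if pushed high); z up, spout along its own +x, handle on its own -x side, yaw arbitrary. The bare flanks (own +y and -y sides) can be tapped. A light push at belly height slides it; it stays where left.
- teapot_belly (a point): Centre of the teapot's round belly, on its axis, 33 mm above its origin. The belly is 84 mm in diameter from 28 to 38 mm above the pot's origin; below it narrows to the foot, above it narrows to 56 mm across at 62 mm height.
- spout_tip (a point): Tip of the teapot's spout, 64 mm out along the pot's own +x and 62 mm above its origin. The spout is 13 mm thick and runs from the belly up to here, reaching 70 mm from the pot's axis, at 21 to 69 mm height.
- handle_back (a point): Outermost part of the teapot's loop handle, 64 mm out along the pot's own -x and 45 mm above its origin. The loop is 9 mm thick and reaches 69 mm from the pot's axis, at 19 to 62 mm height.
- coaster: Round raised brown plastic coaster under the teapot: a disc 100 mm in diameter, 14 mm high, flat on top, which grips the worktop and does not shift. Origin: centre of its underside, on the worktop; z up. With the pot centred, an even 8 mm rim shows around the belly from above. At the start the pot's axis is 22 to 37 mm from its centre, in any direction.
- tiffin: Bystander: closed round lunch carrier of three stacked aluminium tiers with a wire bail, 108 mm in diameter (120 mm over the bail), 165 mm tall. Origin: centre of the underside.
- mug_a: Bystander: tall glass mug, 72 mm in diameter, 130 mm tall, with a handle on its own +y side. Origin: centre of the underside.
- mug_b: Bystander: a second tall glass mug, the same as the first. Origin: centre of the underside.
- scoop: Bystander: steel sugar scoop lying flat beyond the coaster, 150 mm long, 45 mm wide, 26 mm high. Origin: underside, in the middle of its length; handle towards its own -x.
Mind the look-alikes: they are no part of the job. What is shaped like the teapot but yellow is not meant.

How it is judged:
At the end, for the whole second after the job is handed in: The teapot stands upright (within 3 degrees) and still on the coaster, its axis within 7 mm of the coaster's centre, and nothing touches it (horizontal distance between teapot and coaster below 0.007 m and z of teapot in the frame of coaster between 0.011 and 0.017 m and angle between teapot's own z axis and vertical below 0.05 rad and linear speed of teapot below 0.01 m/s and angular speed of teapot below 0.1 rad/s).
It fails at once if the teapot is tipped by more than about 14 degrees or knocked off the coaster (angle between teapot's own z axis and vertical above 0.25 rad or z of teapot in the frame of coaster below 0.006 m).
It fails at once if the teapot is lifted more than 8 mm off the coaster (z of teapot in the frame of coaster above 0.022 m).
It fails at once if the teapot is gripped or hit hard: the robot presses on it with more than 12 N (contact force between any of the fingers, the arm and teapot above 12 N).
It fails at once if the teapot is shoved faster than 0.25 m/s (linear speed of teapot above 0.25 m/s).
It fails at once if a bystander (lunch carrier, mug or scoop) is moved by more than 10 mm (distance of any of tiffin, mug_a, mug_b, scoop from where it was at the start of the episode above 0.01 m).
It also fails if it takes over 54 s, if anything falls off the work surface, if the arm or the gripper's body presses on something with over 40 N, if the wrist force passes 120 N, or if a joint passes its speed limit or range.

ROBOT

A 6-joint arm with a two-finger parallel gripper is mounted at the origin on the work surface. World frame = base frame: x ahead of the robot, y to its left, z up, the work surface at z = 0. Lengths are in m, angles in rad, forces in N, time in s.
With the tool pointing down it reaches from about 0.2 to 0.875 m from the base axis. Payload 3.4 kg.
Tool frame: the origin (TCP) lies between the finger pads; the fingertips stand 25 mm ahead of it and the grasp point (between the pads) lies 6 mm ahead of it; x points along the fingers, z is the direction in which the jaws open and shut, and the axes are right-handed (so a half turn about x gives the same grasp; the last joint's range is limited). The gripper opens to 94 mm and grips with 3 to 60 N. Pads are 16 mm wide; open, the fingers measure 119 mm over their backs; the gripper's body (75 mm by 177 mm) begins 78 mm behind the grasp point.
Start: joints at [-1.468, 0.276, 1.505, -0, 1.361, -0.121], TCP at [0.128, -0.561, 0.23] pointing down, gripper open.
Joint ranges: [-2.89, 2.89], [-0.75, 2.08], [0.22, 2.7], [-1.18, 4.32], [0.11, 2.71], [-2.7, 2.7]. Speed limits (rad/s): [2.57, 2.57, 3.14, 3.14, 3.14, 3.14].

INTERFACE

Orientations are given as a rotation vector (axis times angle).
In Python, from cell import robot, cams gives the robot as it stands. The module is installed in compiled form; this text tells all that it offers.
- The arm moves only by the tool carry_out, never from a script. Its argument "plan" is a list of rows, each an object of numbers: "hand": the finger opening in cm, from 0 to 9.4; "dx", "dy", "dz": the shift along the tool's x, y, z in cm; "twist": the turn about the tool's x in rad. In form: [{"hand": .., "dx": .., "dy": .., "dz": .., "twist": ..}, ...]. A call has 1 to 12 rows; each row shifts and turns the commanded pose from where the row before left it, along the tool's axes as they then stand; what a row does not reach is not made up. A row lasts 1/12 s, in which the tool goes at most 41.7 mm and 7.16 degrees, less where a joint would pass 70% of its speed; a pose out of reach is approached as far as the arm can. A call is refused whole if a number of a shift passes 4.17 or a number of a turn 0.125, either way. A call with a gripper value outside its range is refused whole. The fingers move at their own pace and stop on an object; "newtons" is the grip in N (left out, the last holds). Time passes only in rows, so rows that do not move let the fingers close. It gives the time, the measured TCP pose, the force and the opening at its end, in the units of the state.
- robot.get_state(): the state, without advancing time (a new reading comes with each control period).
- cams.camera(name): name is "scene" or "top" or "wrist"; returns (picture, depth): 384x512x3 uint8, blue, green, red; 384x512 float32, m along the optical axis (not along the pixel's ray), 0 where there is no reading.
- cams.camera_info(name): a dict with "vfov" (degrees; the focal length in pixels is half the picture's height over the tangent of half this angle, whatever the lens; pixels are square), "cx", "cy" (the principal point, pixels), "world_from_camera" (4x4, takes a point from camera to world coordinates); the wrist camera has in their place "mount" (4x4, takes a point from camera to tool coordinates, whose origin is the TCP and whose axes are the tool frame's). Camera axes: x right, y up, looking along -z (the intrinsics and any distortion apply to the point x, -y, -z); pixel columns grow to the right and rows downward; lengths in m; the calibration is good to about 2 mm. A picture is of the moment at which its call begins: read the wrist's pose just before it. camera_info takes no time and is no camera call.
- robot.close_job(): hands the job in, once; it reports no verdict.
Trained networks look in the newest picture that a camera, given by its name, has taken for a name from the list of things; names that differ only in an ending like _2 or _b are one class to them, and where a whole thing is asked for, a point or a joint stands for the part that bears it (a point fixed in the world has none). Each returns a list of dicts, best first, with "confidence" (0 to 1); they miss things now and then, are a little off and sometimes report something else, mostly with a low value. They report only what shows in the picture. A call takes as long as a camera call. They do not tell look-alikes from the thing itself.
- cams.boxes_of(camera, label): "pixel" ([column, row] in pixels, amid what is visible of it).
- cams.cut_out(camera, label): "region" (384x512 bool, what is visible of it) and "pixel" ([column, row] in pixels, amid what is visible of it).
- cams.place_of(camera, label): "pixel" ([column, row] in pixels: a listed point, or the origin of a listed thing).
The state is a dict: "time_s": time; "joints": joint angles; "dq": joint speeds; "joint_efforts": joint torques, N m; "tool_pos": TCP position; "tool_rot": TCP orientation; "ft_force": force on the tool from outside, world axes, zero at the start; "wrist_torque": the same for the moment, N m; "finger_gap": finger opening in m.
Only numpy, scipy, OpenCV 4.12 (cv2) and the standard library are available. Lean on these libraries where they do the work, as an engineer would, in place of code of your own. Each camera call takes 0.05 s, during which the arm holds its last target.

## Working session

There is one attempt and no reset: what is moved stays moved. The work goes in short steps, Python scripts to look and compute and a tool call to move; the robot and the scene stay as the last step left them, time stands still between calls to the robot, and variables do not carry over. Pictures are saved under pics/ and viewed, and the job is handed in when it is done.

Besides the shell and the picture viewer there is one more tool, called after "Call:" in YAML: its name, and indented under it one key for each argument. carry_out: Moves the arm, as the interface text tells. Its arguments: {"type":"object","properties":{"plan":{"type":"array"},"newtons":{"type":"number"}},"required":["plan"]}

```bash
mkdir -p pics
python3 - <<'E'
from cell import robot,cams
import cv2
s=robot.get_state();print(s)
for n in ("scene","top"):
    p,d=cams.camera(n);cv2.imwrite(f"pics/{n}0.png",p)
    print(n,cams.camera_info(n))
    for l in ("teapot","coaster","tiffin","mug_a","scoop","spout_tip","handle_back","teapot_belly"):
        print(l,[(x['pixel'],round(x['confidence'],2)) for x in cams.place_of(n,l)])
print(cams.camera_info("wrist"))
E
```

```text
{'time_s': 0.0, 'joints': array([-1.46800045e+00,  2.76588894e-01,  1.50605857e+00, -4.72368733e-06,
        1.36068735e+00, -1.20989854e-01]), 'dq': array([ 0.00063733,  0.00053745, -0.00132815, -0.00043559,  0.00086803,
       -0.00168837]), 'joint_efforts': array([ 9.57166085e-04, -4.04577291e+01, -2.37226814e+01,  7.03219953e-02,
        3.46509274e-02, -1.68259953e-04]), 'tool_pos': array([ 0.12755374, -0.5601728 ,  0.22963788]), 'tool_rot': array([ 1.04399999,  1.30803638, -1.04192684]), 'ft_force': array([-0.54123053,  0.83645912,  0.29204721]), 'wrist_torque': array([-0.05010637, -0.01556166, -0.04384028]), 'finger_gap': 0.09370959812859628}
scene {'vfov': 45.38857167069567, 'cx': 256.3863425589393, 'cy': 200.42179308321897, 'world_from_camera': array([[ 0.47541238, -0.65024178,  0.59259489,  1.29381231],
       [ 0.87971716,  0.34448177, -0.32776521, -0.33500457],
       [ 0.0089885 ,  0.67713953,  0.73579975,  0.87721176],
       [ 0.        ,  0.        ,  0.        ,  1.        ]])}
teapot [([238.4, 166.8], 0.86), ([231.5, 208.5], 0.84), ([220.6, 281.3], 0.62)]
coaster [(
[... 959 characters left out ...]
0.75), ([398.3, 187.8], 0.72)]
scoop []
spout_tip [([242.9, 243.2], 0.76), ([263.9, 171.5], 0.71)]
handle_back [([325.3, 154.4], 0.83), ([199.9, 278.2], 0.81), ([261.8, 226.8], 0.65), ([399.8, 186.8], 0.32)]
teapot_belly [([311.5, 133.8], 0.64), ([263.8, 205.1], 0.61)]
{'vfov': 65.03213348660897, 'cx': 252.54167048469358, 'cy': 193.41209957219152, 'mount': array([[ 9.02526520e-04,  2.48966354e-01, -9.68511714e-01,
        -1.55837356e-01],
       [-4.15204286e-04,  9.68512118e-01,  2.48966071e-01,
         7.20486665e-02],
       [ 9.99999507e-01,  1.77431733e-04,  9.77479769e-04,
         1.55449225e-03],
       [ 0.00000000e+00,  0.00000000e+00,  0.00000000e+00,
         1.00000000e+00]])}
```

View pics/scene0.png

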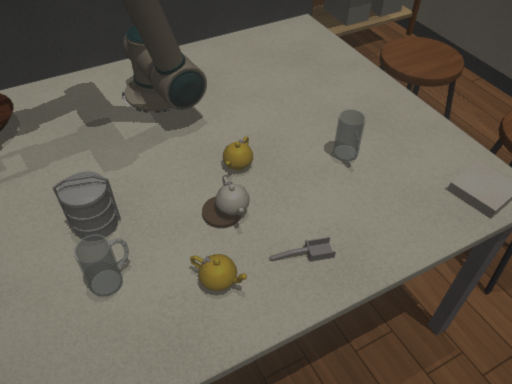

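View pics/top0.png

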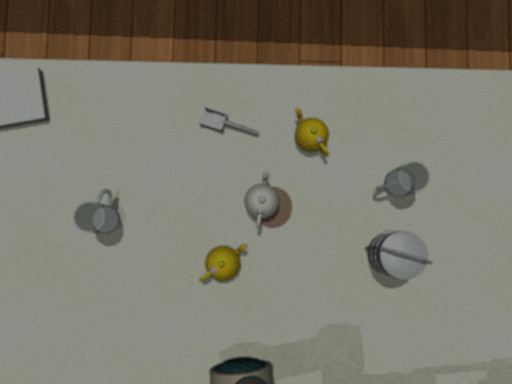

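Run:
```python
import cv2
p=cv2.imread("pics/top0.png")[120:300,180:340];cv2.imwrite("pics/top0c.png",cv2.resize(p,None,fx=3.3,fy=3.3,interpolation=2))
p=cv2.imread("pics/scene0.png")[130:310,160:340];cv2.imwrite("pics/scene0c.png",cv2.resize(p,None,fx=3.3,fy=3.3,interpolation=2))
```

```text
(no output)
```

View pics/top0c.png

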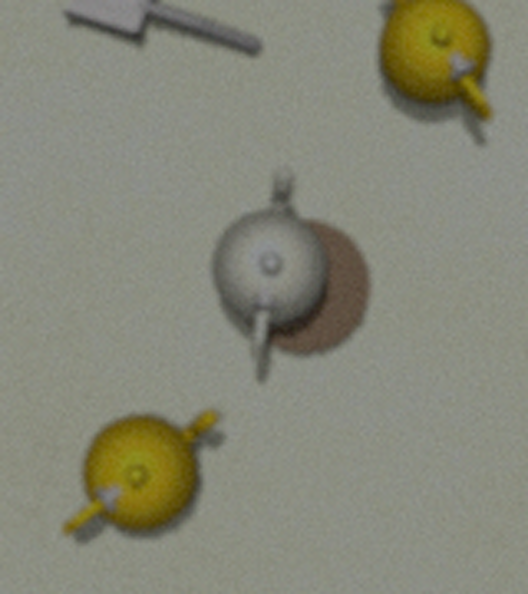

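View pics/scene0c.png

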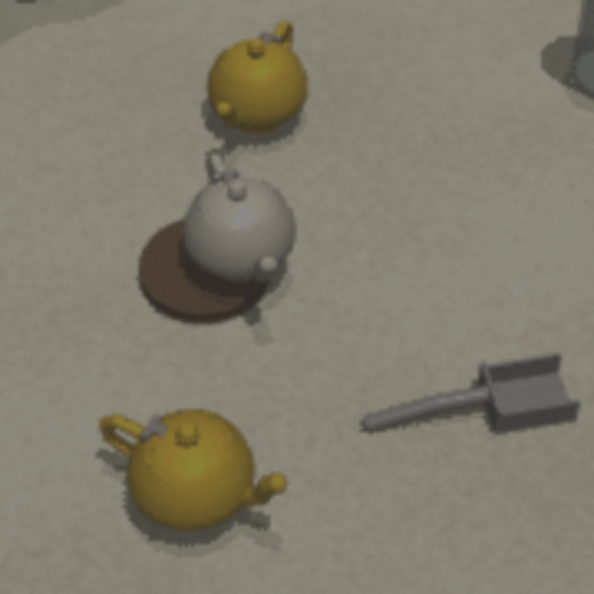

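Candidates for the teapot in the top view are white at (262,201), yellow at (222,262) and yellow at (312,134). The crop shows that the white one at (262,201) stands on the brown coaster, centre about (274,206), so that is the target. Its spout points up in the picture and its handle down, so the flanks face left and right. Next I'll measure.

```bash
cat > h.py <<'E'
from cell import robot,cams
import cv2,numpy as np
from scipy.spatial.transform import Rotation as R
from scipy.optimize import least_squares
def T(n,s=None):
    i=cams.camera_info(n)
    if n!="wrist": return i,np.array(i["world_from_camera"])
    M=np.eye(4);M[:3,:3]=R.from_rotvec(s["tool_rot"]).as_matrix();M[:3,3]=s["tool_pos"]
    return i,M@np.array(i["mount"])
def rays(i,W,uv):
    f=192/np.tan(np.radians(i["vfov"]/2));uv=np.asarray(uv,float).reshape(-1,2)
    r=np.c_[(uv[:,0]-i["cx"])/f,-(uv[:,1]-i["cy"])/f,-np.ones(len(uv))]
    return r@W[:3,:3].T, W[:3,3]
def onplane(i,W,uv,z):
    r,o=rays(i,W,uv);t=(z-o[2])/r[:,2];return (o+r*t[:,None])[:,:2]
def cloud(i,W,d):
    v,u=np.mgrid[0:384,0:512];r,o=rays(i,W,np.c_[u.ravel(),v.ravel()])
    return (o+r*d.ravel()[:,None]).reshape(384,512,3)
def proj(i,W,X):
    f=192/np.tan(np.radians(i["vfov"]/2));c=(np.asarray(X)-W[:3,3])@W[:3,:3]
    return np.c_[i["cx"]+f*c[:,0]/-c[:,2],i["cy"]-f*c[:,1]/-c[:,2]]
def circfit(P,r):
    return least_squares(lambda c:np.hypot(*(P-c).T)-r,P.mean(0),loss='soft_l1',f_scale=.001)
def measure(n,tag,near,view=True):
    s=robot.get_state();p,d=cams.camera(n);i,W=T(n,s);C=cloud(i,W,d);ok=d>0
    hsv=cv2.cvtColor(p,cv2.COLOR_BGR2HSV)
    nearm=ok&(np.hypot(C[...,0]-near[0],C[...,1]-near[1])<.11)
    br=nearm&(hsv[...,1]>55)&((hsv[...,0]<16)|(hsv[...,0]>170))&(C[...,2]<.03)
    br=cv2.morphologyEx(br.astype(np.uint8),cv2.MORPH_OPEN,np.ones((3,3)))
    nl,lab,st,_=cv2.connectedComponentsWithStats(br);k=1+st[1:,4].argmax();br=(lab==k).astype(np.uint8)
    ct=max(cv2.findContours(br,0,cv2.CHAIN_APPROX_NONE)[0],key=len)[:,0]
    # outer edge: contour points on the hull, at top plane
    P=onplane(i,W,ct,.014)
    hull=cv2.convexHull(P.astype(np.float32))
    m=np.array([abs(cv2.pointPolygonTest(hull,tuple(map(float,q)),True))<.0015 for q in P])
    cf=circfit(P[m],.050)
    c=cf.x
    # pot: fit of surface of revolution to depth points above belly
    q=nearm&(C[...,2]>.04)&(C[...,2]<.105)&(hsv[...,1]<60)
    cl=cv2.morphologyEx(q.astype(np.uint8),cv2.MORPH_OPEN,np.ones((3,3)))
    X=C[cl>0]
    print(n,"coaster",c.round(4),"n",m.sum(),"rms",np.sqrt((cf.fun**2).mean()).round(4),"potpix",len(X))
    # heights and profile radii
    up=X[(X[:,2]>.058)&(X[:,2]<.075)]
    prof=lambda z:np.interp(z,[.052,.076,.096],[.042,.028,.0])
    g=least_squares(lambda a:np.hypot(X[:,0]-a[0],X[:,1]-a[1])-prof(X[:,2]) ,X[:,:2].mean(0),loss='soft_l1',f_scale=.002)
    print(" pot depthfit",g.x.round(4))
    tip=cv2.findContours(cl,0,cv2.CHAIN_APPROX_NONE)[0];tip=max(tip,key=len)[:,0]
    Q=onplane(i,W,tip,.047);mm=abs(np.hypot(*(Q-g.x).T)-.042)<.006
    for _ in range(3):
        h=circfit(Q[mm],.042);mm=abs(np.hypot(*(Q-h.x).T)-.042)<.003
    print(" pot outline",h.x.round(4),mm.sum())
    out=p.copy();t=np.linspace(0,6.283,80)
    for cc,r,z,col in((c,.05,.014,(0,0,255)),(h.x,.042,.047,(0,255,0)),(g.x,.042,.047,(255,0,0))):
        cv2.polylines(out,[proj(i,W,np.c_[cc[0]+r*np.cos(t),cc[1]+r*np.sin(t),0*t+z]).round().astype(int)],True,col,1)
    u=proj(i,W,[[*c,.014]])[0].astype(int);a=110 if n!="wrist" else 400
    y0,x0=max(u[1]-a//2,0),max(u[0]-a//2,0)
    k=out[y0:y0+a,x0:x0+a];cv2.imwrite(f"pics/{tag}.png",cv2.resize(k,None,fx=500/a,fy=500/a,interpolation=cv2.INTER_NEAREST))
    return c,g.x,h.x,C
E
python3 - <<'E'
from h import *
i,W=T("top");
for nm,uv,z in (("pot",(262,201),.09),("coast",(274,206),.014),("y1",(222,262),.08),("y2",(312,134),.08),("scoop",(230,122),.02),("mug",(400,183),.13),("mugb",(105,218),.13),("tiffin",(402,255),.165)):
    print(nm,onplane(i,W,[uv],z).round(3))
near=onplane(i,W,[(268,204)],.03)[0]
measure("top","m_top",near);measure("scene","m_scene",near)
for l in("spout_tip","handle_back"):
  for n,z in (("top",.0),("scene",.0)):
    i,W=T(n);zz={"spout_tip":.076,"handle_back":.059}[l]
    print(n,l,[onplane(i,W,[x['pixel']],zz)[0].round(3) for x in cams.place_of(n,l)])
E
```

```text
pot [[ 0.588 -0.017]]
coast [[ 0.583 -0.048]]
y1 [[0.446 0.072]]
y2 [[ 0.75  -0.132]]
scoop [[0.789 0.066]]
mug [[ 0.632 -0.324]]
mugb [[0.539 0.331]]
tiffin [[ 0.473 -0.317]]
top coaster [ 0.5442 -0.0467] n 11 rms 0.0028 potpix 1050
 pot depthfit [ 0.5929 -0.0169]
 pot outline [ 0.5936 -0.0168] 87
scene coaster [ 0.5844 -0.0372] n 21 rms 0.0045 potpix 877
 pot depthfit [ 0.5951 -0.0168]
 pot outline [ 0.5964 -0.0171] 52
top spout_tip [array([0.493, 0.023]), array([ 0.656, -0.019]), array([ 0.809, -0.098])]
scene spout_tip [array([ 0.819, -0.104]), array([0.497, 0.02 ]), array([ 0.662, -0.025])]
top handle_back [array([ 0.525, -0.012]), array([0.407, 0.127]), array([ 0.585, -0.013])]
scene handle_back [array([ 0.73 , -0.177]), array([0.415, 0.107]), array([ 0.53, -0.  ])]
```

Run:
```python
from h import *
p=cv2.imread("pics/top0.png");hsv=cv2.cvtColor(p,cv2.COLOR_BGR2HSV)
for c in(240,262,275,283,289,293,300):print(c,hsv[206,c],p[206,c])
q=p.astype(int);m=((q[...,2]-q[...,0])>12).astype(np.uint8)*255
out=np.hstack([cv2.resize(x[150:260,220:330],None,fx=3.6,fy=3.6,interpolation=0) for x in(p,cv2.cvtColor(m,8))])
cv2.imwrite("pics/mask.png",out)
```

```text
240 [ 30  18 139] [129 139 139]
262 [ 36  18 138] [128 138 136]
275 [39 27 93] [83 93 90]
283 [15 86 95] [63 79 95]
289 [13 80 93] [64 77 93]
293 [ 33  18 138] [128 138 137]
300 [ 36  18 140] [130 140 138]
```

View pics/mask.png

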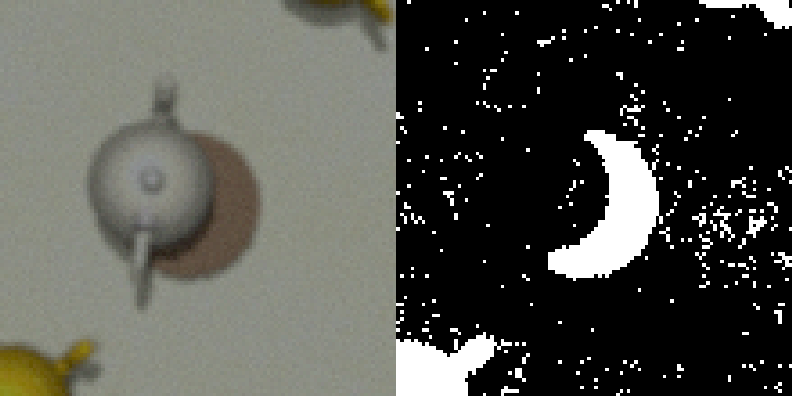

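```bash
python3 - <<'E'
s=open("h.py").read()
a=s.index("    br=nearm&");b=s.index("    # pot: fit")
new='''    Q8=p.astype(int);br=nearm&((Q8[...,2]-Q8[...,0])>(17))&(C[...,2]<.03)&(hsv[...,0]<21)
    br=cv2.morphologyEx(br.astype(np.uint8),cv2.MORPH_OPEN,np.ones((3,3)))
    br=cv2.morphologyEx(br,cv2.MORPH_CLOSE,np.ones((3,3)))
'''
post='''    nl,lab,st,_=cv2.connectedComponentsWithStats(br)
    br=np.isin(lab,[k for k in range(1,nl) if st[k,4]>15]).astype(np.uint8)
    ct=np.concatenate(cv2.findContours(br,0,cv2.CHAIN_APPROX_NONE)[0])[:,0]
    P=onplane(i,W,ct,.014);Pb=onplane(i,W,ct,.047)
    px=np.linalg.norm(W[:3,3]-[*near,0])/(192/np.tan(np.radians(i["vfov"]/2)))
    dh=cv2.dilate(cl,np.ones((5,5)))[ct[:,1],ct[:,0]]
    m=(np.hypot(*(Pb-h.x).T)>.042+2.5*px)&(dh==0);rr=.05-px/2
    best=None
    for a0 in np.arange(0,6.28,.5):
        x0=near+.02*np.array([np.cos(a0),np.sin(a0)])
        f=least_squares(lambda c:np.hypot(*(P[m]-c).T)-rr,x0,loss='soft_l1',f_scale=.001)
        if best is None or f.cost<best.cost:best=f
    c=best.x;res=np.hypot(*(P[m]-c).T)-rr
    print(n,"coaster",c.round(4),"n",m.sum(),"rms",np.sqrt((res**2).mean()).round(4),"potpix",len(X))
    print(" coaster-pot",(c-h.x).round(4),np.hypot(*(c-h.x)).round(4))
'''
s=s[:a]+new+s[b:]
s='\n'.join(l for l in s.split('\n') if not l.startswith('    print(n,"coaster",c.round(4),"n",m.sum(),"rms",np.sqrt((cf'))
s=s.replace("    out=p.copy()",post+"    out=p.copy()")
open("h.py","w").write(s)
E
python3 - <<'E'
from h import *
near=np.array([.588,-.03])
measure("top","m_top",near);measure("scene","m_scene",near)
E
python3 -c "
import cv2,numpy as np
cv2.imwrite('pics/m2.png',cv2.resize(np.hstack([cv2.imread('pics/m_top.png'),cv2.imread('pics/m_scene.png')]),(800,400)))"
```

```text
pot depthfit [ 0.593  -0.0167]
 pot outline [ 0.5934 -0.017 ] 90
top coaster [ 0.584  -0.0408] n 74 rms 0.0058 potpix 1067
 coaster-pot [-0.0094 -0.0238] 0.0256
 pot depthfit [ 0.5949 -0.0166]
 pot outline [ 0.5964 -0.017 ] 52
scene coaster [ 0.5834 -0.0411] n 79 rms 0.012 potpix 881
 coaster-pot [-0.013 -0.024] 0.0273
```

View pics/m2.png

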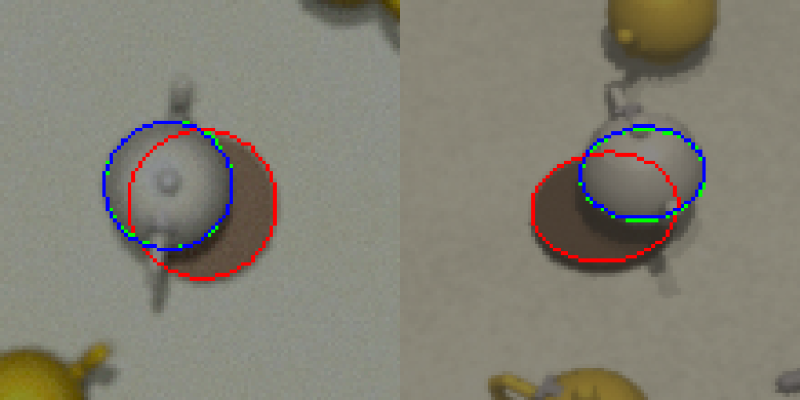

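Run:
```python
from h import *
s=robot.get_state();M=R.from_rotvec(s["tool_rot"]).as_matrix();print(M.round(3),s["time_s"],s["joints"].round(2),s["tool_pos"])
d=np.array([-.0105,-.024,0]);d/=np.linalg.norm(d)
y=M[:,1];print("push",d, "turn world z for +y->push",np.arctan2(np.cross(y,d)[2],y@d))
```

```text
[[-0.     0.975  0.222]
 [-0.     0.222 -0.975]
 [-1.    -0.     0.   ]] 1.3 [-1.47  0.28  1.5  -0.    1.36 -0.12] [ 0.1275988  -0.56067946  0.23048355]
push [-0.40081883 -0.91615733  0.        ] turn world z for +y->push -2.2069740785096954
```

Call:
carry_out:
  plan:
    - {"hand":0,"dx":-0.5,"dy":0,"dz":0,"twist":0.125}
    - {"hand":0,"dx":-0.5,"dy":0,"dz":0,"twist":0.125}
    - {"hand":0,"dx":-0.5,"dy":0,"dz":0,"twist":0.125}
    - {"hand":0,"dx":-0.5,"dy":0,"dz":0,"twist":0.125}
    - {"hand":0,"dx":-0.5,"dy":0,"dz":0,"twist":0.125}
  newtons: 10

```text
time_s: 1.72
tool_pos: [0.1276, -0.5607, 0.2558]
tool_rot: [1.503, 0.988, -1.503]
ft_force: [0.3, -0.3, -0.5]
finger_gap: 0.064
```

```bash
cat >> h.py <<'E'
def go(x,y,z):
    s=robot.get_state();M=R.from_rotvec(s["tool_rot"]).as_matrix()
    v=M.T@(np.array([x,y,z])-s["tool_pos"])*100
    print("t",round(s["time_s"],2),"pos",s["tool_pos"].round(4),"gap",round(s["finger_gap"],4),"F",s["ft_force"].round(2),"zaxis",M[:,2].round(3),"y",M[:,1].round(3),"x",M[:,0].round(4),"q",s["joints"].round(2))
    print("need cm tool",v.round(2))
E
python3 - <<'E'
from h import *
go(.628,.061,.255)
E
```

```text
t 1.72 pos [ 0.1276 -0.5607  0.2558] gap 0.064 F [ 0.25 -0.35 -0.52] zaxis [-0.396 -0.918  0.   ] y [ 0.918 -0.396  0.   ] x [ 0.e+00 -1.e-04 -1.e+00] q [-1.47  0.26  1.46 -0.    1.42  0.51]
need cm tool [ 7.000e-02  2.131e+01 -7.691e+01]
```

Call:
carry_out:
  plan:
    - {"hand":0,"dx":0,"dy":1.06,"dz":-3.84,"twist":0}
    - {"hand":0,"dx":0,"dy":1.06,"dz":-3.84,"twist":0}
    - {"hand":0,"dx":0,"dy":1.06,"dz":-3.84,"twist":0}
    - {"hand":0,"dx":0,"dy":1.06,"dz":-3.84,"twist":0}
    - {"hand":0,"dx":0,"dy":1.06,"dz":-3.84,"twist":0}
    - {"hand":0,"dx":0,"dy":1.06,"dz":-3.84,"twist":0}
    - {"hand":0,"dx":0,"dy":1.06,"dz":-3.84,"twist":0}
    - {"hand":0,"dx":0,"dy":1.06,"dz":-3.84,"twist":0}
    - {"hand":0,"dx":0,"dy":1.06,"dz":-3.84,"twist":0}
    - {"hand":0,"dx":0,"dy":1.06,"dz":-3.84,"twist":0}
    - {"hand":0,"dx":0,"dy":1.06,"dz":-3.84,"twist":0}
    - {"hand":0,"dx":0,"dy":1.06,"dz":-3.84,"twist":0}

```text
time_s: 2.72
tool_pos: [0.4255, -0.1844, 0.2558]
tool_rot: [1.498, 0.991, -1.498]
ft_force: [0.1, -1.0, 0.5]
finger_gap: 0.0004
```

Call:
carry_out:
  plan:
    - {"hand":0,"dx":0,"dy":1.06,"dz":-3.84,"twist":0}
    - {"hand":0,"dx":0,"dy":1.06,"dz":-3.84,"twist":0}
    - {"hand":0,"dx":0,"dy":1.06,"dz":-3.84,"twist":0}
    - {"hand":0,"dx":0,"dy":1.06,"dz":-3.84,"twist":0}
    - {"hand":0,"dx":0,"dy":1.06,"dz":-3.84,"twist":0}
    - {"hand":0,"dx":0,"dy":1.06,"dz":-3.84,"twist":0}
    - {"hand":0,"dx":0,"dy":1.06,"dz":-3.84,"twist":0}
    - {"hand":0,"dx":0,"dy":1.06,"dz":-3.84,"twist":0}
    - {"hand":0,"dx":0,"dy":0,"dz":0,"twist":0}

```text
time_s: 3.47
tool_pos: [0.6266, 0.0693, 0.2543]
tool_rot: [1.499, 0.997, -1.491]
ft_force: [1.3, -0.5, -0.3]
finger_gap: 0.0005
```

Run:
```python
from h import *
go(.628,.061,.255)
p,d=cams.camera("wrist");cv2.imwrite("pics/w1.png",p)
near=np.array([.588,-.03])
try: measure("wrist","m_w1",near)
except Exception as e: print(e)
```

```text
t 3.47 pos [0.6266 0.0693 0.2543] gap 0.0005 F [ 1.33 -0.47 -0.32] zaxis [-0.386 -0.923 -0.004] y [ 0.923 -0.386  0.001] x [ 0.0026  0.0038 -1.    ] q [-0.    0.35  1.34  0.    1.45  1.96]
need cm tool [-0.07  0.45  0.72]
 pot depthfit [ 0.5941 -0.0167]
 pot outline [ 0.5918 -0.0179] 184
wrist coaster [ 0.5835 -0.0434] n 112 rms 0.0005 potpix 4333
 coaster-pot [-0.0083 -0.0255] 0.0268
```

View pics/w1.png

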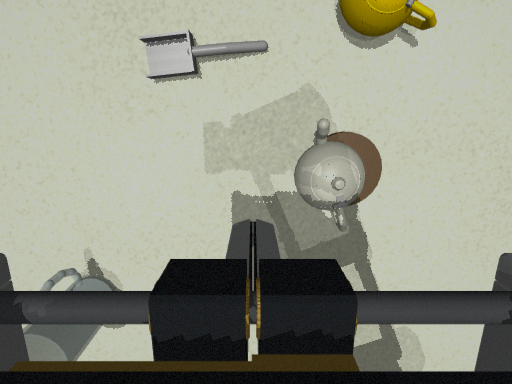

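View pics/m_w1.png

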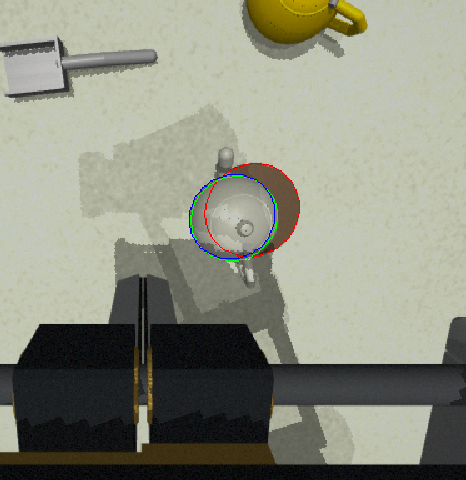

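Call:
carry_out:
  plan:
    - {"hand":0,"dx":3.2,"dy":0.2,"dz":0,"twist":0}
    - {"hand":0,"dx":3.2,"dy":0,"dz":0,"twist":0}
    - {"hand":0,"dx":3.2,"dy":0,"dz":0,"twist":0}
    - {"hand":0,"dx":3.2,"dy":0,"dz":0,"twist":0}
    - {"hand":0,"dx":3.2,"dy":0,"dz":0,"twist":0}
    - {"hand":0,"dx":2.4,"dy":0,"dz":0,"twist":0}
    - {"hand":0,"dx":1.0,"dy":0,"dz":0,"twist":0}
    - {"hand":0,"dx":0,"dy":0,"dz":0,"twist":0}
    - {"hand":0,"dx":0,"dy":0,"dz":0,"twist":0}

```text
time_s: 4.32
tool_pos: [0.6247, 0.0618, 0.0622]
tool_rot: [1.499, 0.991, -1.499]
ft_force: [-0.2, 0.3, 0.7]
finger_gap: 0.0004
```

```bash
cat >> h.py <<'E'
def rel(pot,coast=None):
    s=robot.get_state();M=R.from_rotvec(s["tool_rot"]).as_matrix()
    f=lambda q,z:(M.T@(np.array([*q,z])-s["tool_pos"])*1000).round(1)
    print("t",round(s["time_s"],2),"pos",s["tool_pos"].round(4),"F",s["ft_force"].round(2),"z",M[:,2].round(3),"| pot in tool mm",f(pot,.047), "coaster",None if coast is None else f(coast,.014))
E
python3 - <<'E'
from h import *
near=np.array([.588,-.03])
c,g,h,C=measure("wrist","m_w2",near)
rel([.593,-.0172],[.5835,-.043]);rel(h,c)
E
```

```text
pot depthfit [ 0.5959 -0.0165]
 pot outline [ 0.5948 -0.0182] 262
wrist coaster [ 0.5832 -0.0442] n 118 rms 0.0003 potpix 19147
 coaster-pot [-0.0115 -0.026 ] 0.0285
t 4.37 pos [0.6256 0.062  0.0632] F [ 0.54 -0.06  0.44] z [-0.391 -0.92  -0.001] | pot in tool mm [16.1  1.  85.7] coaster [ 49.1   2.2 113.2]
t 4.37 pos [0.6256 0.062  0.0632] F [ 0.54 -0.06  0.44] z [-0.391 -0.92  -0.001] | pot in tool mm [16.1  3.  85.9] coaster [ 49.1   2.5 114.4]
```

View pics/m_w2.png

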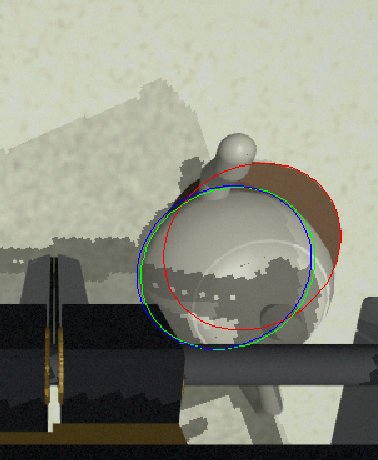

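Run:
```python
from h import *
s=robot.get_state();p,d=cams.camera("wrist");i,W=T("wrist",s)
M=R.from_rotvec(s["tool_rot"]).as_matrix()
C=(cloud(i,W,d)-s["tool_pos"])@M*1000
for v,us in((235,(238,246,260,270,280)),(255,(225,235,270,280)),(285,(160,200,240,300,340)),(320,(160,240,300,340,400,500))):
    for u in us: print((u,v),C[v,u].round(0),end=' ')
    print()
for lo,hi in((-20,-5),(-5,10),(10,25),(-40,-20),(-60,-40),(-80,-60)):
    m=(C[...,0]>lo)&(C[...,0]<hi)&(abs(C[...,1])<25)&(abs(C[...,2])<45)
    if m.any():print(lo,hi,C[m].min(0).round(),C[m].max(0).round(),m.sum())
```

```text
(238, 235) [-4. 11. -7.] (246, 235) [-3. 10. -2.] (260, 235) [-2. 10.  5.] (270, 235) [-4. 11. 11.] (280, 235) [ 61. -16.  22.] 
(225, 255) [ 61. -33. -21.] (235, 255) [-27.  10.  -7.] (270, 255) [-27.  10.   9.] (280, 255) [ 61. -33.  23.] 
(160, 285) [-92.  34. -21.] (200, 285) [-93.  35. -11.] (240, 285) [-93.  35.  -2.] (300, 285) [-92.  34.  12.] (340, 285) [-93.  34.  22.] 
(160, 320) [-98.  29. -20.] (240, 320) [-98.  29.  -2.] (300, 320) [-98.  29.  12.] (340, 320) [-98.  29.  21.] (400, 320) [-92.  25.  37.] (500, 320) [-92.  25.  62.] 
-20 -5 [-20.   8. -11.] [-5. 11. 13.] 579
-5 10 [ -5.  -8. -11.] [10. 11. 45.] 504
10 25 [ 10.  -8. -11.] [24. 12. 45.] 344
-40 -20 [-40.  -7. -11.] [-20.  11.  14.] 706
-60 -40 [-47.   4.  -1.] [-40.  11.   3.] 124
-80 -60 [-77.  -2.  -1.] [-74.   4.   3.] 36
```

Call:
carry_out:
  plan:
    - {"hand":0,"dx":0.4,"dy":0.2,"dz":0.9,"twist":0}
    - {"hand":0,"dx":0,"dy":0,"dz":0.9,"twist":0}
    - {"hand":0,"dx":0,"dy":0,"dz":0.6,"twist":0}
    - {"hand":0,"dx":0,"dy":0,"dz":0.2,"twist":0}
    - {"hand":0,"dx":0,"dy":0,"dz":0.1,"twist":0}
    - {"hand":0,"dx":0,"dy":0,"dz":0,"twist":0}

```text
time_s: 4.92
tool_pos: [0.6158, 0.0367, 0.0577]
tool_rot: [1.499, 0.991, -1.498]
ft_force: [-0.7, 0.9, 0.0]
finger_gap: 0.0005
```

Run:
```python
from h import *
near=np.array([.588,-.03])
c,g,h,C=measure("wrist","m_w3",near)
rel([.594,-.0172],[.5835,-.043]);rel(h,c)
```

```text
pot depthfit [ 0.596  -0.0172]
 pot outline [ 0.5937 -0.0176] 244
wrist coaster [ 0.5835 -0.0441] n 160 rms 0.0005 potpix 16993
 coaster-pot [-0.0102 -0.0266] 0.0284
t 4.97 pos [0.6159 0.037  0.0576] F [-0.41  0.85 -0.07] z [-0.391 -0.92  -0.   ] | pot in tool mm [10.6  1.  58.4] coaster [43.6  1.4 86.3]
t 4.97 pos [0.6159 0.037  0.0576] F [-0.41  0.85 -0.07] z [-0.391 -0.92  -0.   ] | pot in tool mm [10.6  0.9 58.9] coaster [43.6  1.9 87.3]
```

View pics/m_w3.png

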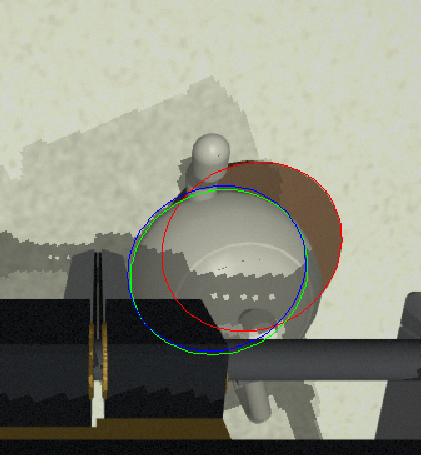

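Call:
carry_out:
  plan:
    - {"hand":0,"dx":0,"dy":0,"dz":0.1,"twist":0}
    - {"hand":0,"dx":0,"dy":0,"dz":0.1,"twist":0}
    - {"hand":0,"dx":0,"dy":0,"dz":0.1,"twist":0}
    - {"hand":0,"dx":0,"dy":0,"dz":0.1,"twist":0}
    - {"hand":0,"dx":0,"dy":0,"dz":0.1,"twist":0}
    - {"hand":0,"dx":0,"dy":0,"dz":0.1,"twist":0}
    - {"hand":0,"dx":0,"dy":0,"dz":0.1,"twist":0}
    - {"hand":0,"dx":0,"dy":0,"dz":0.1,"twist":0}
    - {"hand":0,"dx":0,"dy":0,"dz":0.1,"twist":0}
    - {"hand":0,"dx":0,"dy":0,"dz":0.1,"twist":0}

```text
time_s: 5.8
tool_pos: [0.612, 0.0279, 0.0575]
tool_rot: [1.498, 0.992, -1.498]
ft_force: [1.0, 1.2, 0.9]
finger_gap: 0.0003
```

Run:
```python
from h import *
near=np.array([.588,-.03])
c,g,h,C=measure("wrist","m_w4",near)
rel(h,c)
```

```text
pot depthfit [ 0.5932 -0.0226]
 pot outline [ 0.5908 -0.0231] 203
wrist coaster [ 0.5838 -0.0438] n 158 rms 0.0005 potpix 16576
 coaster-pot [-0.007  -0.0207] 0.0219
t 5.85 pos [0.6119 0.0277 0.0575] F [ 2.5   2.35 -0.12] z [-0.391 -0.921  0.   ] | pot in tool mm [10.5  0.5 55. ] coaster [43.5  2.1 76.8]
```

View pics/m_w4.png

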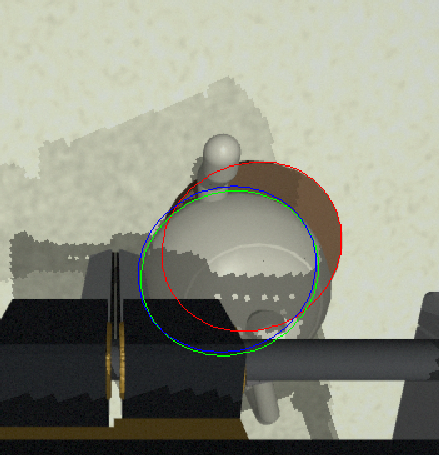

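Call:
carry_out:
  plan:
    - {"hand":0,"dx":0,"dy":0,"dz":0.12,"twist":0}
    - {"hand":0,"dx":0,"dy":0,"dz":0.15,"twist":0}
    - {"hand":0,"dx":0,"dy":0,"dz":0.15,"twist":0}
    - {"hand":0,"dx":0,"dy":0,"dz":0.15,"twist":0}
    - {"hand":0,"dx":0,"dy":0,"dz":0.15,"twist":0}
    - {"hand":0,"dx":0,"dy":0,"dz":0.15,"twist":0}
    - {"hand":0,"dx":0,"dy":0,"dz":0.15,"twist":0}
    - {"hand":0,"dx":0,"dy":0,"dz":0.15,"twist":0}
    - {"hand":0,"dx":0,"dy":0,"dz":0.15,"twist":0}
    - {"hand":0,"dx":0,"dy":0,"dz":0.15,"twist":0}
    - {"hand":0,"dx":0,"dy":0,"dz":0.1,"twist":0}
    - {"hand":0,"dx":0,"dy":0,"dz":0,"twist":0}

```text
time_s: 6.85
tool_pos: [0.6056, 0.0131, 0.0574]
tool_rot: [1.498, 0.992, -1.499]
ft_force: [0.1, 0.5, 0.1]
finger_gap: 0.0004
```

Run:
```python
from h import *
near=np.array([.588,-.03])
c,g,h,C=measure("wrist","m_w5",near)
rel(h,c);rel(h,[.5835,-.0435])
measure("top","m_top5",near)
```

```text
pot depthfit [ 0.5857 -0.0367]
 pot outline [ 0.5834 -0.0374] 196
wrist coaster [ 0.5844 -0.0434] n 164 rms 0.0005 potpix 16260
 coaster-pot [ 0.0011 -0.006 ] 0.0061
t 6.9 pos [0.6056 0.0132 0.0574] F [ 0.44  0.61 -0.13] z [-0.391 -0.921  0.001] | pot in tool mm [10.4 -0.8 55.2] coaster [43.4  2.6 60.3]
t 6.9 pos [0.6056 0.0132 0.0574] F [ 0.44  0.61 -0.13] z [-0.391 -0.921  0.001] | pot in tool mm [10.4 -0.8 55.2] coaster [43.4  1.7 60.8]
 pot depthfit [ 0.5793 -0.0374]
 pot outline [ 0.5836 -0.0377] 18
top coaster [ 0.5864 -0.0411] n 7 rms 0.0005 potpix 139
 coaster-pot [ 0.0027 -0.0034] 0.0044
```

View pics/m_w5.png

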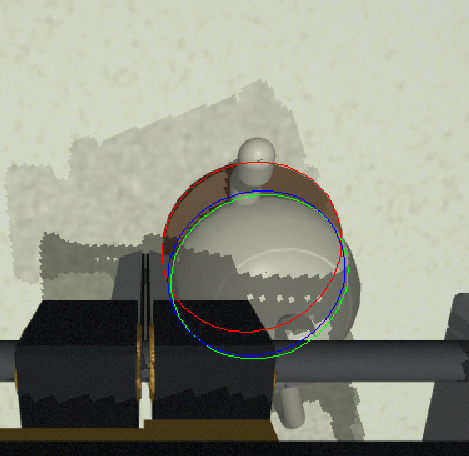

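Call:
carry_out:
  plan:
    - {"hand":0,"dx":0,"dy":0,"dz":0.12,"twist":0}
    - {"hand":0,"dx":0,"dy":0,"dz":0.15,"twist":0}
    - {"hand":0,"dx":0,"dy":0,"dz":0.12,"twist":0}
    - {"hand":0,"dx":0,"dy":0,"dz":0.06,"twist":0}
    - {"hand":0,"dx":0,"dy":0,"dz":0,"twist":0}
    - {"hand":0,"dx":0,"dy":0,"dz":-0.8,"twist":0}
    - {"hand":0,"dx":0,"dy":0,"dz":-1.5,"twist":0}
    - {"hand":0,"dx":0,"dy":0,"dz":-2.0,"twist":0}

```text
time_s: 7.62
tool_pos: [0.6207, 0.049, 0.0574]
tool_rot: [1.498, 0.991, -1.5]
ft_force: [0.2, -0.7, 0.3]
finger_gap: 0.0003
```

Call:
carry_out:
  plan:
    - {"hand":0,"dx":-3,"dy":0,"dz":-1.5,"twist":0}
    - {"hand":0,"dx":-4,"dy":0,"dz":0,"twist":0}
    - {"hand":0,"dx":-4,"dy":0,"dz":0,"twist":0}
    - {"hand":0,"dx":-4,"dy":0,"dz":0,"twist":0}
    - {"hand":0,"dx":-4,"dy":0,"dz":0,"twist":0}
    - {"hand":0,"dx":0,"dy":0,"dz":0,"twist":0}
    - {"hand":0,"dx":0,"dy":0,"dz":0,"twist":0}
    - {"hand":0,"dx":0,"dy":0,"dz":0,"twist":0}

```text
time_s: 8.28
tool_pos: [0.6263, 0.0635, 0.2469]
tool_rot: [1.497, 0.993, -1.499]
ft_force: [-0.5, -0.3, -0.5]
finger_gap: 0.0002
```

Run:
```python
from h import *
near=np.array([.584,-.043])
for n in("wrist","top","scene"):
    try: 
        c,g,h,C=measure(n,"m6_"+n,near)
        if n=="wrist":rel(h,c)
    except Exception as e: print(n,e)
cv2.imwrite("pics/m6.png",np.hstack([cv2.resize(cv2.imread(f"pics/m6_{n}.png"),(400,400)) for n in("wrist","top")]))
```

```text
pot depthfit [ 0.5818 -0.0399]
 pot outline [ 0.5799 -0.0414] 160
wrist coaster [ 0.5842 -0.0431] n 103 rms 0.0007 potpix 4573
 coaster-pot [ 0.0043 -0.0017] 0.0047
t 8.33 pos [0.6258 0.0633 0.2458] F [0.43 0.19 0.22] z [-0.39  -0.921  0.001] | pot in tool mm [198.9  -0.8 114. ] coaster [231.9   3.9 113.9]
 pot depthfit [ 0.5803 -0.0405]
 pot outline [ 0.5813 -0.0391] 76
top need at least one array to concatenate
 pot depthfit [ 0.5829 -0.0403]
 pot outline [ 0.5841 -0.0405] 56
scene coaster [ 0.5835 -0.0419] n 97 rms 0.1373 potpix 882
 coaster-pot [-0.0006 -0.0013] 0.0015[ WARN:0@3.467] global loadsave.cpp:275 findDecoder imread_('pics/m6_top.png'): can't open/read file: check file path/integrity
Traceback (most recent call last):
cv2.error: OpenCV(4.12.0) /io/opencv/modules/imgproc/src/resize.cpp:4208: error: (-215:Assertion failed) !ssize.empty() in function 'resize'
```

Call:
carry_out:
  plan:
    - {"hand":0,"dx":0,"dy":-1.1,"dz":2.8,"twist":0}
    - {"hand":0,"dx":0,"dy":-1.1,"dz":2.8,"twist":0}
    - {"hand":0,"dx":0,"dy":-1.1,"dz":2.8,"twist":0}
    - {"hand":0,"dx":0,"dy":-1.1,"dz":2.8,"twist":0}
    - {"hand":0,"dx":0,"dy":0,"dz":0,"twist":0}
    - {"hand":0,"dx":0,"dy":0,"dz":0,"twist":0}
    - {"hand":0,"dx":0,"dy":0,"dz":0,"twist":0}
    - {"hand":0,"dx":0,"dy":0,"dz":0,"twist":0}

```text
time_s: 9.1
tool_pos: [0.5431, -0.0226, 0.2468]
tool_rot: [1.498, 0.993, -1.498]
ft_force: [0.1, 0.2, 0.3]
finger_gap: 0.0004
```

Run:
```python
from h import *
near=np.array([.584,-.043])
c,g,h,C=measure("wrist","m7",near);rel(h,c)
i,W=T("wrist",robot.get_state());print("cam",W[:3,3].round(3))
for l,z in(("teapot",.014),("coaster",0.),("teapot_belly",.047),("spout_tip",.076),("handle_back",.059)):
    print(l,[(onplane(i,W,[x['pixel']],z)[0].round(4),round(x['confidence'],2)) for x in cams.place_of("wrist",l)])
```

```text
pot depthfit [ 0.5814 -0.0409]
 pot outline [ 0.5801 -0.0404] 199
wrist coaster [ 0.5834 -0.0431] n 101 rms 0.0004 potpix 4706
 coaster-pot [ 0.0032 -0.0027] 0.0042
t 9.15 pos [ 0.5432 -0.0225  0.2469] F [-0.13 -0.03 -0.28] z [-0.39  -0.921 -0.   ] | pot in tool mm [199.9  41.2   2.2] coaster [232.9  45.2   3.4]
cam [ 0.61  -0.052  0.403]
teapot [(array([0.4483, 0.0681]), 0.89), (array([ 0.5848, -0.0378]), 0.57)]
coaster []
teapot_belly [(array([0.4514, 0.0672]), 0.72)]
spout_tip [(array([0.4872, 0.0211]), 0.9), (array([ 0.643, -0.052]), 0.59)]
handle_back [(array([ 0.5185, -0.0285]), 0.56)]
```

View pics/m7.png

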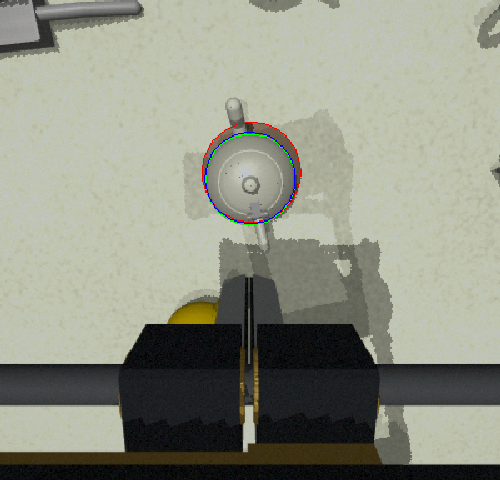

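Call:
carry_out:
  plan:
    - {"hand":0,"dx":0,"dy":0,"dz":0,"twist":-0.125}
    - {"hand":0,"dx":0,"dy":0,"dz":0,"twist":-0.125}
    - {"hand":0,"dx":0,"dy":0,"dz":0,"twist":-0.125}
    - {"hand":0,"dx":0,"dy":0,"dz":0,"twist":-0.125}
    - {"hand":0,"dx":0,"dy":0,"dz":0,"twist":-0.125}
    - {"hand":0,"dx":0,"dy":0,"dz":0,"twist":-0.125}
    - {"hand":0,"dx":0,"dy":0,"dz":0,"twist":-0.125}
    - {"hand":0,"dx":0,"dy":0,"dz":0,"twist":-0.125}
    - {"hand":0,"dx":0,"dy":0,"dz":0,"twist":0}
    - {"hand":0,"dx":0,"dy":0,"dz":0,"twist":0}

```text
time_s: 10.23
tool_pos: [0.5426, -0.0231, 0.2474]
tool_rot: [0.76, 1.434, -0.76]
ft_force: [0.4, 1.0, -0.4]
finger_gap: 0.0002
```

Run:
```python
from h import *
near=np.array([.584,-.043])
c,g,h,C=measure("wrist","m8",near);rel(h,c)
go(.5395,.0200,.058)
```

```text
pot depthfit [ 0.5811 -0.0401]
 pot outline [ 0.5803 -0.0417] 196
wrist coaster [ 0.5834 -0.0434] n 103 rms 0.0004 potpix 4610
 coaster-pot [ 0.0032 -0.0017] 0.0036
t 10.28 pos [ 0.5425 -0.0231  0.2475] F [ 0.55  0.   -1.01] z [ 0.561 -0.828  0.   ] | pot in tool mm [200.5  20.8  36.5] coaster [233.5  22.5  39.7]
t 10.28 pos [ 0.5425 -0.0231  0.2475] gap 0.0006 F [ 0.55  0.   -1.01] zaxis [ 0.561 -0.828  0.   ] y [0.828 0.561 0.   ] x [ 1.e-04 -1.e-04 -1.e+00] q [-0.17  0.22  1.54 -0.    1.38  0.8 ]
need cm tool [18.95  2.17 -3.74]
```

View pics/m8.png

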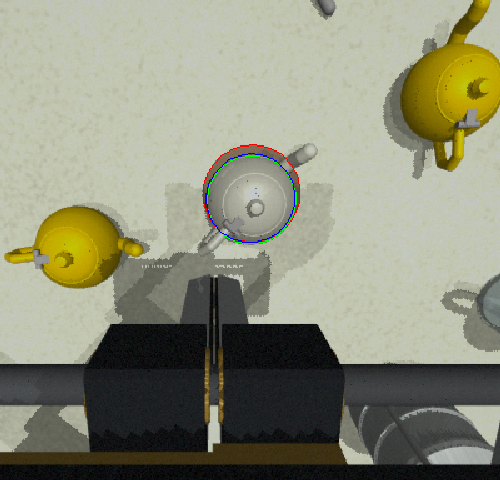

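Call:
carry_out:
  plan:
    - {"hand":0,"dx":0,"dy":1.05,"dz":-1.85,"twist":0}
    - {"hand":0,"dx":0,"dy":1.05,"dz":-1.85,"twist":0}
    - {"hand":0,"dx":0,"dy":0,"dz":0,"twist":0}
    - {"hand":0,"dx":3.2,"dy":0,"dz":0,"twist":0}
    - {"hand":0,"dx":3.2,"dy":0,"dz":0,"twist":0}
    - {"hand":0,"dx":3.2,"dy":0,"dz":0,"twist":0}
    - {"hand":0,"dx":3.2,"dy":0,"dz":0,"twist":0}
    - {"hand":0,"dx":3.2,"dy":0,"dz":0,"twist":0}
    - {"hand":0,"dx":2.1,"dy":0,"dz":0,"twist":0}
    - {"hand":0,"dx":0.8,"dy":0,"dz":0,"twist":0}
    - {"hand":0,"dx":0,"dy":0,"dz":0,"twist":0}
    - {"hand":0,"dx":0,"dy":0,"dz":0,"twist":0}

```text
time_s: 11.28
tool_pos: [0.5397, 0.0188, 0.059]
tool_rot: [0.758, 1.433, -0.758]
ft_force: [-0.1, 0.9, 1.0]
finger_gap: 0.0006
```

Run:
```python
from h import *
near=np.array([.584,-.043])
c,g,h,C=measure("wrist","m9",near);rel(h,c);rel(g,c);rel([.5807,-.0410],[.5835,-.0433])
```

```text
pot depthfit [ 0.5828 -0.039 ]
 pot outline [ 0.5813 -0.0407] 211
wrist coaster [ 0.5841 -0.043 ] n 223 rms 0.0006 potpix 18346
 coaster-pot [ 0.0028 -0.0023] 0.0036
t 11.33 pos [0.5403 0.0188 0.0597] F [ 0.66  0.57 -0.23] z [ 0.563 -0.826  0.002] | pot in tool mm [12.9  0.3 72.3] coaster [45.9  1.3 75.7]
t 11.33 pos [0.5403 0.0188 0.0597] F [ 0.66  0.57 -0.23] z [ 0.563 -0.826  0.002] | pot in tool mm [12.9  2.5 71.7] coaster [45.9  1.3 75.7]
t 11.33 pos [0.5403 0.0188 0.0597] F [ 0.66  0.57 -0.23] z [ 0.563 -0.826  0.002] | pot in tool mm [12.9 -0.4 72.2] coaster [45.9  0.6 75.6]
```

View pics/m9.png

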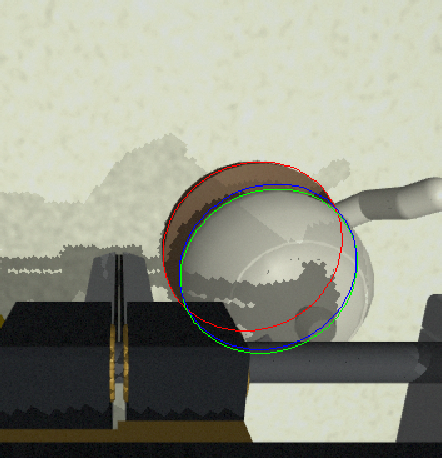

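Call:
carry_out:
  plan:
    - {"hand":0,"dx":0,"dy":0,"dz":0.6,"twist":0}
    - {"hand":0,"dx":0,"dy":0,"dz":0.6,"twist":0}
    - {"hand":0,"dx":0,"dy":0,"dz":0.3,"twist":0}
    - {"hand":0,"dx":0,"dy":0,"dz":0.08,"twist":0}
    - {"hand":0,"dx":0,"dy":0,"dz":0.08,"twist":0}
    - {"hand":0,"dx":0,"dy":0,"dz":0.08,"twist":0}
    - {"hand":0,"dx":0,"dy":0,"dz":0.08,"twist":0}
    - {"hand":0,"dx":0,"dy":0,"dz":0.08,"twist":0}
    - {"hand":0,"dx":0,"dy":0,"dz":0.08,"twist":0}
    - {"hand":0,"dx":0,"dy":0,"dz":0.07,"twist":0}
    - {"hand":0,"dx":0,"dy":0,"dz":0,"twist":0}
    - {"hand":0,"dx":0,"dy":0,"dz":0,"twist":0}

```text
time_s: 12.33
tool_pos: [0.5502, 0.0024, 0.0584]
tool_rot: [0.758, 1.435, -0.758]
ft_force: [-1.6, 3.6, 2.9]
finger_gap: 0.0005
```

Run:
```python
from h import *
near=np.array([.584,-.043])
c,g,h,C=measure("wrist","m10",near);rel(h,c);rel(g,[.5835,-.0433])
```

```text
pot depthfit [ 0.5846 -0.0413]
 pot outline [ 0.583  -0.0432] 214
wrist coaster [ 0.5841 -0.043 ] n 180 rms 0.0012 potpix 17276
 coaster-pot [0.0011 0.0002] 0.0011
t 12.38 pos [0.5502 0.0024 0.0584] F [-1.6   2.5   1.41] z [ 0.564 -0.826 -0.   ] | pot in tool mm [11.4  1.4 56.1] coaster [44.4  2.4 56.6]
t 12.38 pos [0.5502 0.0024 0.0584] F [-1.6   2.5   1.41] z [ 0.564 -0.826 -0.   ] | pot in tool mm [11.4  3.8 55.5] coaster [44.4  1.8 56.6]
```

View pics/m10.png

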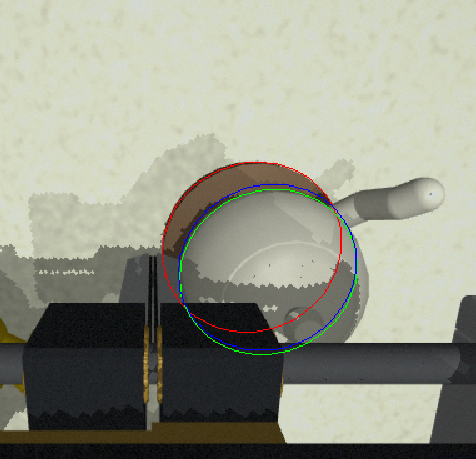

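Call:
carry_out:
  plan:
    - {"hand":0,"dx":0,"dy":0,"dz":-0.5,"twist":0}
    - {"hand":0,"dx":0,"dy":0,"dz":-1.2,"twist":0}
    - {"hand":0,"dx":-1,"dy":0,"dz":-0.5,"twist":0}
    - {"hand":0,"dx":-4,"dy":0,"dz":0,"twist":0}
    - {"hand":0,"dx":-4,"dy":0,"dz":0,"twist":0}
    - {"hand":0,"dx":-4,"dy":0,"dz":0,"twist":0}
    - {"hand":0,"dx":-4,"dy":0,"dz":0,"twist":0}
    - {"hand":0,"dx":-2,"dy":-2,"dz":2,"twist":0}
    - {"hand":0,"dx":0,"dy":-2,"dz":3,"twist":0}
    - {"hand":0,"dx":0,"dy":0,"dz":0,"twist":0}
    - {"hand":0,"dx":0,"dy":0,"dz":0,"twist":0}
    - {"hand":0,"dx":0,"dy":0,"dz":0,"twist":0}

```text
time_s: 13.38
tool_pos: [0.5327, -0.0428, 0.2484]
tool_rot: [0.759, 1.435, -0.758]
ft_force: [0.3, 0.8, -0.5]
finger_gap: 0.0002
```

Run:
```python
from h import *
near=np.array([.584,-.043])
c,g,h,C=measure("wrist","m11",near);rel(h,c)
p,d=cams.camera("scene");cv2.imwrite("pics/scene11.png",cv2.resize(p[120:310,150:360],None,fx=2.8,fy=2.8,interpolation=2))
p,d=cams.camera("scene");cv2.imwrite("pics/scene11full.png",p)
```

```text
pot depthfit [ 0.5826 -0.0425]
 pot outline [ 0.582  -0.0436] 201
wrist coaster [ 0.5834 -0.0435] n 94 rms 0.0003 potpix 4722
 coaster-pot [0.0014 0.0001] 0.0014
t 13.43 pos [ 0.5327 -0.0425  0.2481] F [-0.34  0.37  0.72] z [ 0.564 -0.826 -0.001] | pot in tool mm [201.1  40.2  29. ] coaster [234.1  41.4  29.7]
```

View pics/m11.png

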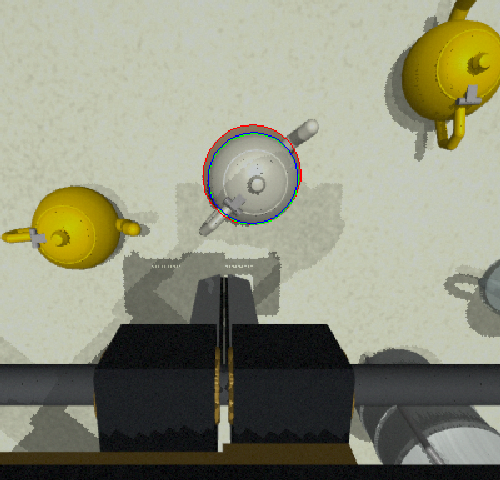

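View pics/scene11full.png

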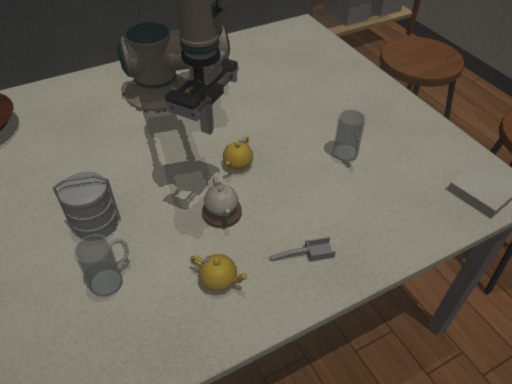

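```bash
python3 -c "
from cell import robot
print(robot.close_job())"
```

```text
the job is handed in; nothing more can be done
None
```

The white teapot now stands upright in the middle of its coaster. I handed the job in at about 13.5 s of the 54 s allowed, and the interface gave no verdict.

- **What I did:** I slid it with the closed fingertips at belly height, without gripping or lifting. A first slow push on one flank, made in three stages, moved it about 25 mm. A second tap of about 2.5 mm took out the sideways remainder. Then I moved the fingers up and away.
- **Last checks:** The final wrist-camera fit puts the pot's axis about 1.4 mm from the coaster's centre by its outline, and about 1.3 mm by a separate depth fit. The limit is 7 mm. In the last pictures the pot looks upright with nothing touching it, and the lunch carrier, mugs and scoop look unmoved, though I did not measure them again.
- **Forces:** The wrist reading at the checks between moves stayed under about 5 N. It was not sampled during each tap, so a brief peak could have gone unseen.
- **Disagreements:** With the fingers close beside the pot, the outline and depth fits differed by up to about 2.5 mm. The top camera lost the coaster while the arm was in its way, and the scene camera's coaster fit was poor then (large error), so I relied on the wrist camera from above.

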